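# Sticker two finish samples on the drying stand

## Task

Stack the two sample boards to dry on the plywood stand, centred over it and running along its length: first lay the dark board across the two bearers, then lay the spacer sticks crosswise on it, each directly above the bearer of its own colour and parallel to it, then lay the pale board on the sticks, square over the dark one, and last stand the weight on the middle of the pale board. Do not push or tip the green wax tin.

Things in the scene. Friction and masses are not known exactly. Their poses are not given: they have to be found in the camera images.
- stand: drying stand: flat plywood slab 180 x 110 x 10 mm fixed to the table, carrying one blue and one yellow bearer across it. Origin: centre of its underside, on the table; x runs along its 180 mm length, z up.
- bearer_blue: blue painted bearer, fixed across the top of the stand, 45 mm from the stand's centre towards one end (which end varies). 18 mm wide, 90 mm long, 16 mm high, so its top is 26 mm above the table. Origin: centre of its underside, 10 mm above the table; its own y runs along its 90 mm length, across the stand.
- bearer_yellow: yellow painted bearer, fixed across the top of the stand, 45 mm from the stand's centre towards one end (which end varies). 18 mm wide, 90 mm long, 16 mm high, so its top is 26 mm above the table. Origin: centre of its underside, 10 mm above the table; its own y runs along its 90 mm length, across the stand.
- dark_board: dark brown wooden sample board, 140 x 54 x 16 mm, about 85 g, lying flat on the table. Origin: centre of its underside; x runs along its 140 mm length, z up. Both ends and faces are alike.
- pale_board: pale wooden sample board, 140 x 54 x 16 mm, about 85 g, lying flat on the table. Origin: centre of its underside; x runs along its 140 mm length, z up. Both ends and faces are alike.
- stick_blue: loose square stick, blue paint, 90 x 14 x 14 mm, about 16 g, lying flat on the table. Origin: centre of its underside; x runs along its 90 mm length, z up.
- stick_yellow: loose square stick, yellow paint, 90 x 14 x 14 mm, about 16 g, lying flat on the table. Origin: centre of its underside; x runs along its 90 mm length, z up.
- weight: round shop weight standing on the table: dark steel disc 64 mm across and 22 mm high with an upright red cylindrical grip, 24 mm across, from 22 to 56 mm above the underside; 0.4 to 0.65 kg. Origin: centre of its underside, z up along the grip.
- wax_tin: closed low round tin, about 54 mm across and 34 mm high, painted green, loose on the table, to be left where it stands. Origin: centre of its underside.
Things that resemble listed ones, but are neither listed nor needed, are in the scene too. What is shaped like the dark_board but blue or pink is not meant.

How it is judged:
On the way, in this order (a step that is already met when the one before it is completed fails the run):
1. the dark board lies on both bearers, released (horizontal distance between dark_board and stand below 0.015 m and angle between the x axis of dark_board and the x axis of stand, either way round below 0.15 rad and angle between dark_board's own z axis and vertical below 0.06 rad and height (world z) of dark_board between 0.022 and 0.03 m and contact force between the fingers and dark_board below 0.1 N and linear speed of dark_board below 0.02 m/s and angular speed of dark_board below 0.2 rad/s), for 0.2 s.
2. both sticks lie on the dark board, each above the bearer of its colour, released (all of step 1 and horizontal distance between stick_blue and bearer_blue below 0.015 m and angle between the x axis of stick_blue and the y axis of bearer_blue, either way round below 0.2 rad and height (world z) of stick_blue between 0.038 and 0.046 m and angle between each of stick_blue, stick_yellow's own z axis and vertical below 0.06 rad and contact force between the fingers and stick_blue below 0.1 N and linear speed of each of stick_blue, stick_yellow below 0.02 m/s and angular speed of each of stick_blue, stick_yellow below 0.2 rad/s and horizontal distance between stick_yellow and bearer_yellow below 0.015 m and angle between the x axis of stick_yellow and the y axis of bearer_yellow, either way round below 0.2 rad and height (world z) of stick_yellow between 0.038 and 0.046 m and contact force between the fingers and stick_yellow below 0.1 N), for 0.2 s.
3. the pale board lies on both sticks, released (all of step 2 and horizontal distance between pale_board and stand below 0.015 m and angle between the x axis of pale_board and the x axis of stand, either way round below 0.15 rad and angle between pale_board's own z axis and vertical below 0.06 rad and height (world z) of pale_board between 0.052 and 0.06 m and contact force between the fingers and pale_board below 0.1 N and linear speed of pale_board below 0.02 m/s and angular speed of pale_board below 0.2 rad/s), for 0.2 s.
4. the weight stands on the middle of the pale board, released (all of step 3 and horizontal distance between weight and pale_board below 0.015 m and angle between weight's own z axis and vertical below 0.06 rad and height (world z) of weight between 0.068 and 0.076 m and contact force between the fingers and weight below 0.1 N and linear speed of weight below 0.02 m/s and angular speed of weight below 0.2 rad/s), for 0.2 s.
At the end, for the whole second after the job is handed in: On the stand, upward: dark board, sticks, pale board, weight; released, at rest, level, heights within 4 mm. Boards within 15 mm and 0.15 rad of the stand, each stick within 15 mm and 0.2 rad of the bearer of its colour, weight within 15 mm of the pale board's centre (all of step 4); the robot touches nothing.
It fails at once if the wax tin is pushed more than 20 mm or tipped (distance of wax_tin from where it was at the start of the episode above 0.02 m or angle between wax_tin's own z axis and vertical above 0.3 rad).
It also fails if it takes over 141 s, if anything falls off the work surface, if the arm or the gripper's body presses on something with over 40 N, if the wrist force passes 120 N, or if a joint passes its speed limit or range.

## Robot

A 6-joint arm with a two-finger parallel gripper is mounted at the origin on the work surface. World frame = base frame: x ahead of the robot, y to its left, z up, the work surface at z = 0. Lengths are in m, angles in rad, forces in N, time in s.
With the tool pointing down it reaches from about 0.3 to 0.825 m from the base axis. Payload 5.4 kg.
Tool frame: the origin (TCP) lies at the very end of the fingers, on their centre line; the grasp point (between the pads) lies 19 mm behind it; z points along the fingers, x is the direction in which the jaws open and shut, and the axes are right-handed (so a half turn about z gives the same grasp; the last joint's range is limited). The gripper opens to 92 mm and grips with 3 to 60 N. Pads are 20 mm wide; open, the fingers measure 128 mm over their backs; the gripper's body (75 mm by 189 mm) begins 69 mm behind the grasp point.
Start: joints at [-1.474, 0.158, 1.597, -0, 1.386, -0.21], TCP at [0.174, -0.548, 0.181] pointing down, gripper open.
Joint ranges: [-2.91, 2.91], [-0.94, 2.29], [0.18, 2.7], [-1.29, 4.43], [0.17, 2.64], [-3, 3]. Speed limits (rad/s): [2.57, 2.57, 3.14, 3.14, 3.14, 3.14].

## Interface

Orientations are given as a rotation vector (axis times angle).
In Python, from workcell import bot gives the robot as it stands. Calls block until the motion is done:
- bot.goto(position, orientation): joint-space move of the TCP to a pose.
- bot.line_to(position, rot=None, max_speed=0.15): straight line of the TCP; rot=None keeps the orientation; max_speed is the mean speed in m/s.
- bot.set_joints(angles): joint-space move.
- bot.set_gripper(opening, newtons=None): opening from 0.0 (shut) to 1.0 (fully open); newtons is the grip in N (None keeps the last); returns when the fingers have stopped.
- bot.hold(seconds).
- bot.inverse_kinematics(position, orientation): joint angles nearest the present ones, or None.
- bot.read_camera(name): name is "scene" or "top" or "wrist"; returns a dict with "pixels" (480x640x3 uint8, blue, green, red), "fx", "fy", "cx", "cy" (pixels), "R" (3x3) and "t" (3): a world point X has camera coordinates R X + t. Camera axes: x right, y down, z forward; pixel columns grow to the right and rows downward; lengths in m; the calibration is good to about 2 mm. A picture is of the moment at which its call begins. There is no depth.
A pose or a line that the arm cannot do raises bot.MotionError and nothing moves.
- bot.job_done(): hands the job in, once; it reports no verdict.
Readings, each from a call of its own:
- bot.current_clock(): time.
- bot.current_joints(): joint angles.
- bot.current_joint_vel(): joint speeds.
- bot.current_effort(): joint torques, N m.
- bot.current_ee_pos(): TCP position.
- bot.current_tool_rot(): TCP orientation.
- bot.current_contact_force(): force on the tool from outside, world axes, zero at the start.
- bot.current_ft_torque(): the same for the moment, N m.
- bot.current_opening(): opening from 0.0 (shut) to 1.0 (fully open).
Only numpy, scipy, OpenCV 4.12 (cv2) and the standard library are available. Lean on these libraries where they do the work, as an engineer would, in place of code of your own. Each camera call takes 0.05 s, during which the arm holds its last target.

## Working session

There is one attempt and no reset: what is moved stays moved. The work goes in short steps, each a Python script; the robot and the scene stay as the last script left them, time stands still between calls to the robot, and variables do not carry over. Pictures are saved under pics/ and viewed, and the job is handed in when it is done.

```bash
mkdir -p pics; python3 - <<'E'
from workcell import bot
import cv2,numpy as np
for n in("top","scene"):
    c=bot.read_camera(n); cv2.imwrite(f"pics/{n}0.png",c["pixels"]); print(n,c["fx"],c["fy"],c["cx"],c["cy"],np.round(c["R"],3).tolist(),np.round(c["t"],3))
print(bot.current_clock(),bot.current_tool_rot(),bot.current_opening())
E
```

```text
top 483.78843813160665 483.78843813160665 322.0855276169339 241.8913021208819 [[0.019, -1.0, -0.023], [-0.988, -0.015, -0.156], [0.156, 0.026, -0.987]] [0.095 0.483 0.952]
scene 470.3946128245802 470.3946128245802 319.33212598017167 238.92079462506956 [[0.85, 0.527, -0.01], [0.323, -0.536, -0.78], [-0.417, 0.66, -0.625]] [-0.46  -0.079  1.147]
0.1 [-2.53380212e+00  1.85514037e+00  1.83105924e-03] 1.0016401195619724
```

View pics/top0.png

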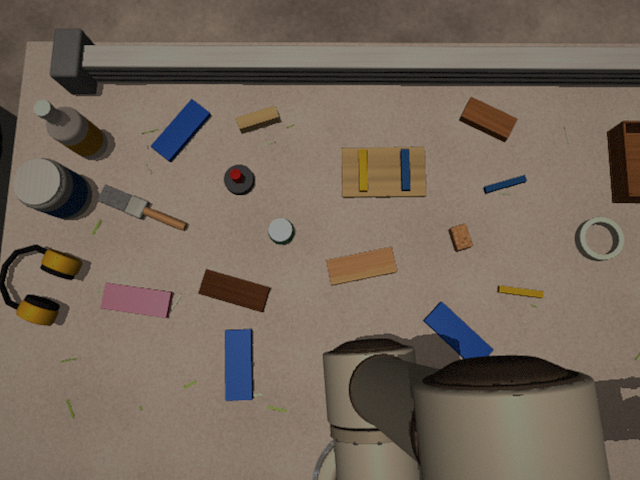

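View pics/scene0.png

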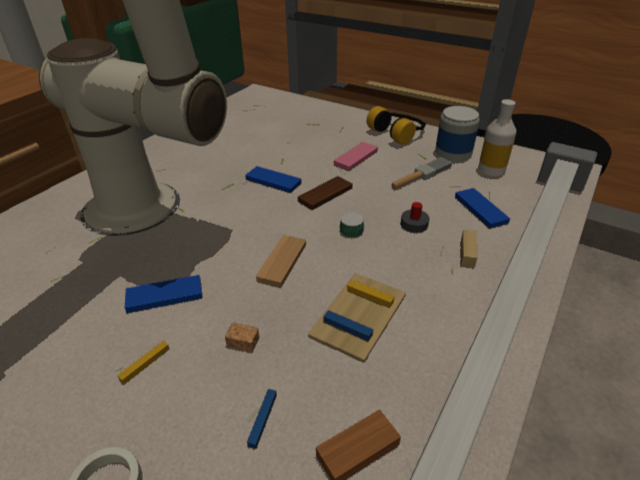

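Candidates (top-image pixels):
- **Dark board:** (234,290). The brown block at (488,118) is too short and too light, and the blue boards at (181,130), (239,364), (458,331) and the pink one at (137,300) are excluded.
- **Pale board:** (362,265). The small pale block at (258,119) is too short.
- **Sticks:** blue (505,184) and yellow (520,292). The bearers at (405,170) and (363,170) are fixed on the stand.
- **Weight:** (238,179).
- **Wax tin:** (281,231).

Next I fit the known box sizes to the silhouettes.

```bash
cat > h.py <<'E'
import cv2,numpy as np
from scipy.optimize import minimize
def proj(c,P):
    q=np.asarray(P)@np.array(c["R"]).T+np.array(c["t"])
    return np.c_[c["fx"]*q[:,0]/q[:,2]+c["cx"],c["fy"]*q[:,1]/q[:,2]+c["cy"]]
def unproj(c,uv,z):
    R=np.array(c["R"]);t=np.array(c["t"]);o=-R.T@t
    d=R.T@np.array([(uv[0]-c["cx"])/c["fx"],(uv[1]-c["cy"])/c["fy"],1]);return o+d*(z-o[2])/d[2]
def corners(p,dim,z0):
    x,y,a=p;L,W,H=dim
    ca,sa=np.cos(a),np.sin(a)
    return np.array([[x+ca*u-sa*v,y+sa*u+ca*v,z] for z in(z0,z0+H) for u in(-L/2,L/2) for v in(-W/2,W/2)])
S=4
def grab(img,poly0):
    """grabcut from initial hull; img bgr"""
    m=np.full(img.shape[:2],cv2.GC_BGD,np.uint8)
    k=np.zeros_like(m);cv2.fillConvexPoly(k,np.int32(poly0),1)
    m[cv2.dilate(k,np.ones((25,25)))>0]=cv2.GC_PR_BGD
    m[k>0]=cv2.GC_PR_FGD
    e=cv2.erode(k,np.ones((5,5)));m[e>0]=cv2.GC_FGD if e.sum()>30 else cv2.GC_PR_FGD
    cv2.grabCut(img,m,None,np.zeros((1,65)),np.zeros((1,65)),6,cv2.GC_INIT_WITH_MASK)
    return ((m==1)|(m==3)).astype(np.uint8)
def hullof(c,p,dim,z0): return cv2.convexHull(np.float32(proj(c,corners(p,dim,z0))))[:,0]
def fit(c,mask,p0,dim,z0):
    M=cv2.resize(mask.astype(np.float32),None,fx=S,fy=S,interpolation=cv2.INTER_LINEAR)>.5
    def cost(p):
        h=(hullof(c,p,dim,z0)+.5)*S-.5
        r=np.zeros(M.shape,np.uint8);cv2.fillConvexPoly(r,np.int32(np.round(h*16)),1,shift=4)
        return np.count_nonzero((r>0)^M)/max(1,M.sum())
    best=None
    p=np.array(p0,float)
    for st in(.006,.002):
        s=np.array([p]+[p+np.array(d) for d in((st,0,0),(0,st,0),(0,0,st*15))])
        p=minimize(cost,p,method="Nelder-Mead",options=dict(initial_simplex=s,xatol=1e-5,fatol=1e-5)).x
    return p,cost(p)
E
cat > find.py <<'E'
from workcell import bot
from h import *
c=bot.read_camera("top");img=c["pixels"].copy()
hsv=cv2.cvtColor(img,cv2.COLOR_BGR2HSV)
for n,u in dict(dark=(234,290),pale=(362,265),sb=(505,184),sy=(520,292),bb=(405,170),by=(363,170),stand=(385,180),tin=(281,231),dsc=(238,188),bg=(300,330)).items(): print(n,hsv[u[1],u[0]])
objs=dict(dark=((234,290),(.14,.054,.016),0),pale=((362,265),(.14,.054,.016),0),sb=((505,184),(.09,.014,.014),0),sy=((520,292),(.09,.014,.014),0),
 bb=((405,170),(.09,.018,.016),.01),by=((363,170),(.09,.018,.016),.01),stand=((384,172),(.18,.11,.01),0))
ang=dict(dark=-1.8,pale=-1.45,sb=-1.3,sy=-1.65,bb=0,by=0,stand=-1.57)
out=img.copy()
for n,(uv,dim,z0) in objs.items():
    p=unproj(c,uv,z0+dim[2]);p0=[p[0],p[1],ang[n]]
    if n in("bb","sb"): mask=cv2.inRange(hsv,(100,120,20),(125,255,255))
    elif n in("by","sy"): mask=cv2.inRange(hsv,(18,190,60),(32,255,255))
    else: mask=grab(img,hullof(c,p0,dim,z0))
    roi=np.zeros_like(mask);cv2.fillConvexPoly(roi,np.int32(hullof(c,p0,(dim[0]+.04,dim[1]+.04,dim[2]),z0)),1)
    mask=(mask>0)&(roi>0)
    if n=="stand":
        ct=max(cv2.findContours(mask.astype(np.uint8),0,2)[0],key=cv2.contourArea);mask=np.zeros(mask.shape,np.uint8);cv2.fillPoly(mask,[cv2.convexHull(ct)],1)
    else: mask=cv2.morphologyEx(mask.astype(np.uint8),cv2.MORPH_CLOSE,np.ones((3,3)))
    p,e=fit(c,mask,p0,dim,z0)
    print(n,np.round(p,4),"err",round(e,3),"r",round(np.hypot(p[0],p[1]),3))
    cv2.polylines(out,[np.int32(np.round(hullof(c,p,dim,z0)*16))],True,(255,0,255),1,cv2.LINE_AA,4)
cv2.imwrite("pics/fit0.png",cv2.resize(out[90:420,180:580],None,fx=2,fy=1.8*1))
E
python3 find.py
```

```text
dark [ 11 188  69]
pale [ 15 139 143]
sb [106 172  83]
sy [ 21 204 145]
bb [106 181  89]
by [ 23 199 146]
stand [ 18 125 129]
tin [ 54   9 149]
dsc [15 19 54]
bg [ 15  55 144]
dark [ 0.3813  0.2853 -1.827 ] err 0.044 r 0.476
pale [ 0.4375  0.021  -1.3565] err 0.037 r 0.438
sb [ 0.6174 -0.2844 -1.2456] err 0.291 r 0.68
sy [ 0.3888 -0.3052 -1.6734] err 0.275 r 0.494
bb [ 0.6435 -0.0699 -0.0108] err 0.255 r 0.647
by [0.6421 0.0199 0.0034] err 0.181 r 0.642
stand [ 0.6429 -0.0261 -1.5474] err 0.021 r 0.643
```

View pics/fit0.png

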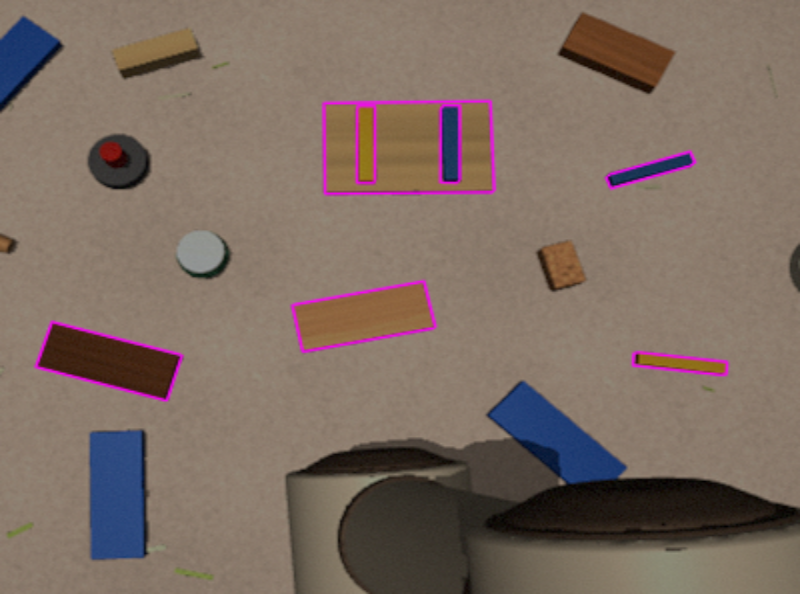

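The fits sit tightly on the outlines. The bearers come out 89.8 mm apart, against 90 mm expected. Next: weight and tin positions, a close crop of my choices, and the dark board.

```bash
cat > mv.py <<'E'
from workcell import bot
import numpy as np
from scipy.spatial.transform import Rotation as Ro
def rv(phi):
    x=np.array([np.cos(phi),np.sin(phi),0]);z=np.array([0,0,-1.]);y=np.cross(z,x)
    return Ro.from_matrix(np.c_[x,y,z]).as_rotvec()
def best(pos,phi):
    q0=np.array(bot.current_joints());c=[]
    for k in(-1,0,1,2):
        f=phi+k*np.pi;q=bot.inverse_kinematics(pos,rv(f))
        if q is not None and abs(q[5])<2.9:c.append((np.abs(np.array(q)-q0).max(),f))
    return rv(min(c)[1])
def pick(xy,phi,zt,pre,N,hi=.16,close=0.0):
    bot.set_gripper(pre)
    r=best([*xy,hi],phi); bot.goto([*xy,hi],r)
    bot.line_to([*xy,zt],max_speed=.12); bot.set_gripper(close,N)
    print("closed mm",round(bot.current_opening()*92,1),"F",np.round(bot.current_contact_force(),1))
    bot.line_to([*xy,hi],max_speed=.12)
    print("lifted mm",round(bot.current_opening()*92,1),"F",np.round(bot.current_contact_force(),1),"t",round(bot.current_clock(),1))
def place(xy,phi,zt,post,hi=.2):
    r=best([*xy,hi],phi); bot.goto([*xy,hi],r)
    bot.line_to([*xy,zt+.02],max_speed=.12); bot.line_to([*xy,zt],max_speed=.03)
    bot.hold(.2);print("pre-release F",np.round(bot.current_contact_force(),1),np.round(bot.current_ee_pos(),4))
    bot.set_gripper(post); bot.hold(.2); bot.line_to([*xy,hi],max_speed=.12)
    print("t",round(bot.current_clock(),1))
E
python3 - <<'E'
from workcell import bot
from h import *
c=bot.read_camera("top");img=c["pixels"];hsv=cv2.cvtColor(img,cv2.COLOR_BGR2HSV)
red=cv2.inRange(hsv,(0,170,60),(6,255,255))|cv2.inRange(hsv,(172,150,60),(180,255,255));red[:150]=0;red[210:]=0;red[:,:215]=0;red[:,260:]=0
print("red",unproj(c,np.argwhere(red).mean(0)[::-1],.045))
dk=((hsv[...,2]<85)|(red>0)).astype(np.uint8);dk[:155]=0;dk[205:]=0;dk[:,:215]=0;dk[:,265:]=0
ct=max(cv2.findContours(dk,0,2)[0],key=cv2.contourArea);(u,r)=cv2.minEnclosingCircle(ct);print("disc",u,r,unproj(c,u,.012))
print("tin",unproj(c,(281,231),.034))
cr=[cv2.resize(img[y-45:y+45,x-60:x+60],(390,290),interpolation=cv2.INTER_CUBIC) for x,y in((234,290),(362,265),(238,180),(505,184))]
cv2.imwrite("pics/crop0.png",np.vstack([np.hstack(cr[:2]),np.hstack(cr[2:])]))
E
```

```text
red [0.62150561 0.28767056 0.045     ]
disc (239.26795959472656, 179.56077575683594) 15.704181671142578 [0.61898251 0.28482816 0.012     ]
tin [0.5036043  0.18848276 0.034     ]
```

View pics/crop0.png

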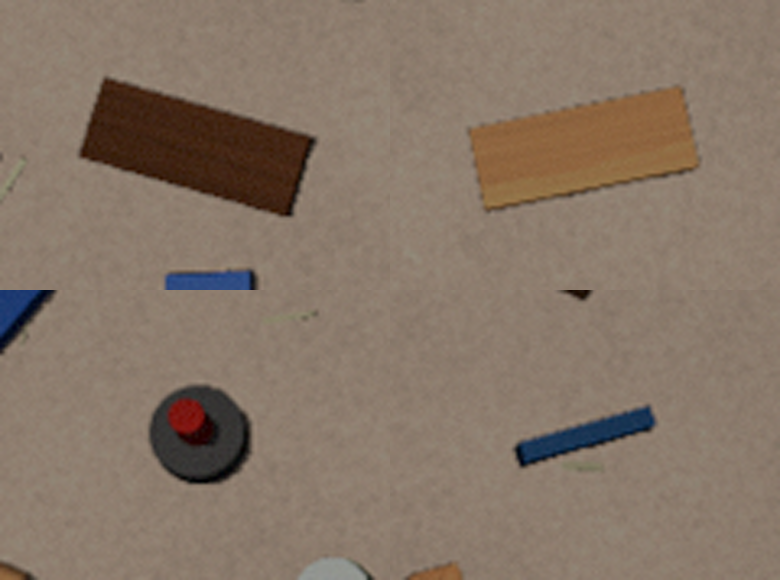

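The crops show the dark board, pale board, weight and blue stick as described. The blue board starts about 55 mm below the dark board's centre, so I'll use a 75 mm pre-opening.

```bash
python3 - <<'E'
from mv import *
import cv2
p=[.3813,.2853,-1.827]
pick(p[:2],p[2]+np.pi/2,.004,.815,25)
place([.6428,-.0255],-1.552+np.pi/2,.0312,.815)
c=bot.read_camera("wrist");cv2.imwrite("pics/w1.png",c["pixels"])
E
```

```text
closed mm 0.2 F [0.1 0.2 0.1]
lifted mm 0.5 F [ 0.3  0.6 -0.4] t 7.7
pre-release F [0.8 0.2 0.3] [ 0.643  -0.0255  0.0315]
t 14.5
```

View pics/w1.png

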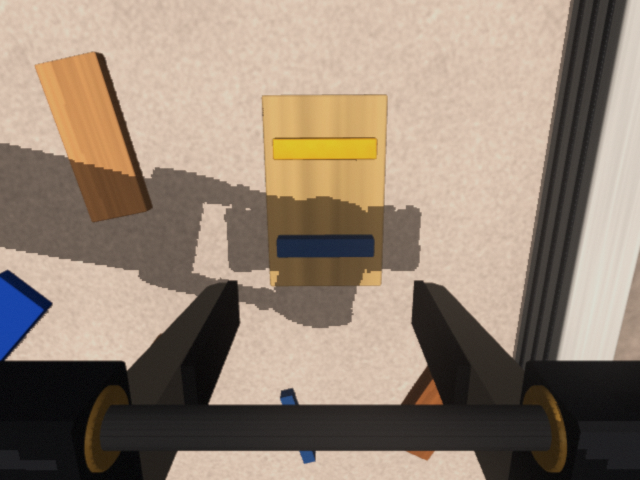

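The jaws closed to 0 mm, so the grasp missed and the stand is still empty. I'll look at what happened to the board.

```bash
python3 - <<'E'
from mv import *
import cv2
c=bot.read_camera("top");cv2.imwrite("pics/t1.png",c["pixels"])
c=bot.read_camera("scene");cv2.imwrite("pics/s1.png",c["pixels"])
print(bot.current_ee_pos(),bot.current_opening(),Ro.from_rotvec(bot.current_tool_rot()).as_matrix().round(3))
E
```

```text
[ 0.64242008 -0.02542366  0.19922925] 0.8124060416205251 [[ 1.     0.019 -0.001]
 [ 0.019 -1.     0.   ]
 [-0.001 -0.    -1.   ]]
```

View pics/t1.png

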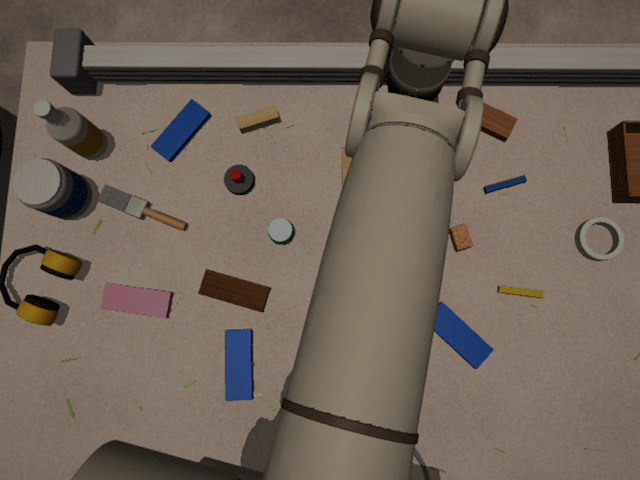

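View pics/s1.png

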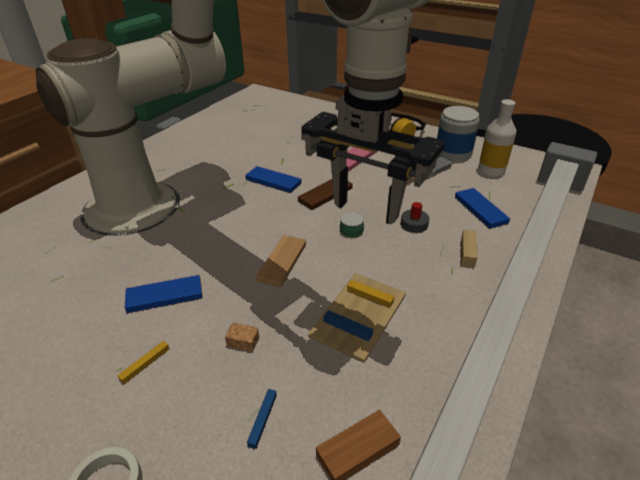

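```bash
python3 - <<'E'
from mv import *
from h import *
c=bot.read_camera("scene")
for p,z in(((.3813,.2853),.016),((.4375,.021),.016),((.6428,-.0255),.01),((.3888,-.305),.014)): print(p,proj(c,[[*p,z]]).round(1))
p=[.3813,.2853,-1.827]
r=best([*p[:2],.16],p[2]+np.pi/2); bot.goto([*p[:2],.16],r); print(bot.current_ee_pos(),bot.current_opening(),Ro.from_rotvec(bot.current_tool_rot()).as_matrix().round(3).tolist())
c=bot.read_camera("wrist");cv2.imwrite("pics/w2.png",c["pixels"]);print(proj(c,[[p[0],p[1],.016]]))
bot.line_to([*p[:2],.06],max_speed=.12)
print(bot.current_ee_pos())
c=bot.read_camera("wrist");cv2.imwrite("pics/w3.png",c["pixels"])
c=bot.read_camera("scene");cv2.imwrite("pics/s3.png",c["pixels"][100:300,200:500])
E
```

```text
(0.3813, 0.2853) [[325.1 189.8]]
(0.4375, 0.021) [[281.8 257.4]]
(0.6428, -0.0255) [[359.3 312.5]]
(0.3888, -0.305) [[143.1 359.5]]
[0.38221337 0.28502457 0.16035367] 0.8155429840040109 [[0.967, -0.254, 0.001], [-0.254, -0.967, 0.0], [0.001, -0.0, -1.0]]
[[323.55578303 207.37341811]]
[0.3820798  0.28557058 0.06081147]
```

View pics/w2.png

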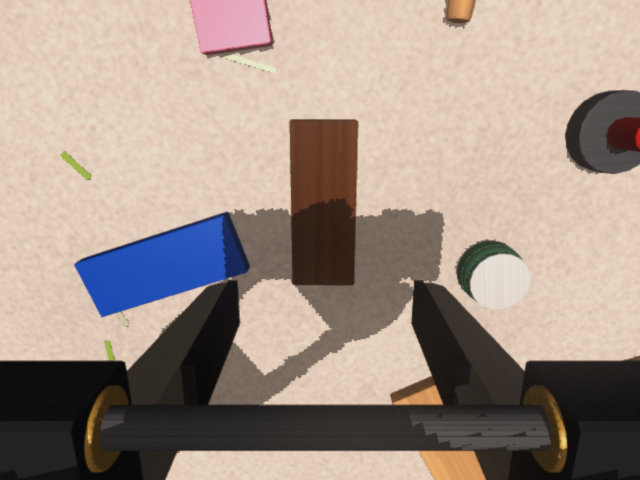

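View pics/s3.png

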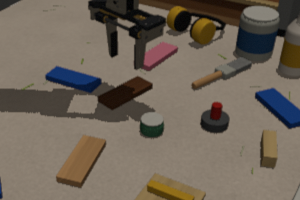

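```bash
python3 - <<'E'
from mv import *
from h import *
p=[.3813,.2853]
bot.line_to([*p,.004],max_speed=.12)
print(bot.current_ee_pos(),bot.current_contact_force())
c=bot.read_camera("wrist");cv2.imwrite("pics/w4.png",c["pixels"])
c=bot.read_camera("scene");cv2.imwrite("pics/s4.png",cv2.resize(c["pixels"][80:260,220:460],None,fx=3,fy=3))
E
```

```text
[0.38177514 0.28550311 0.00451249] [ 0.71106777  0.36580226 -0.12873604]
```

View pics/w4.png

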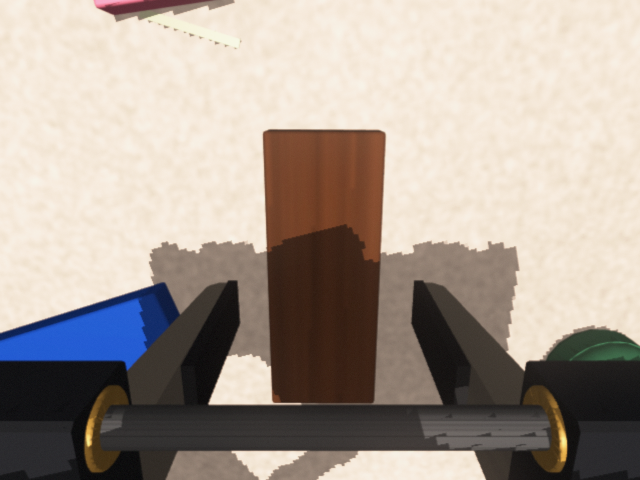

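View pics/s4.png

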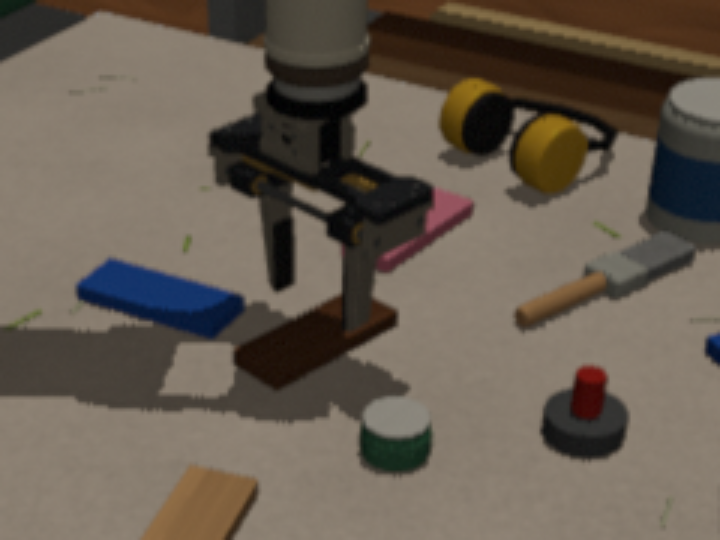

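```bash
python3 - <<'E'
from mv import *
from h import *
print(bot.current_clock())
T=np.array(bot.current_ee_pos());M=Ro.from_rotvec(bot.current_tool_rot()).as_matrix()
w=bot.read_camera("wrist");s=bot.read_camera("scene");t=bot.read_camera("top")
R=np.array(w["R"]);print("wristcam pos in tool",(M.T@(-R.T@np.array(w["t"])-T)).round(4),(R@M).round(3).tolist(),w["fx"],w["cx"],w["cy"])
img=s["pixels"].copy()
for dx in(-.0375,0,.0375):
  for dz in(0,-.019,-.088):
    P=T+M@[dx,0,dz];a=proj(s,[P])[0];b=proj(w,[P])[0];print(dx,dz,a.round(1),b.round(1))
    cv2.circle(img,tuple(int(v*16) for v in a),16,(255,0,255),-1,cv2.LINE_AA,4)
cv2.imwrite("pics/s5.png",cv2.resize(img[80:260,220:460],None,fx=3,fy=3))
cv2.imwrite("pics/t5.png",t["pixels"])
E
```

```text
18.0833
wristcam pos in tool [ 0.0004 -0.0806 -0.2042] [[1.0, 0.0, 0.0], [-0.0, 0.958, -0.287], [-0.0, 0.287, 0.958]] 431.8228502366975 325.2274978654685 234.7043546367301
-0.0375 0 [315.2 187.8] [250.6 271.7]
-0.0375 -0.019 [315.1 181.4] [243.8 286.8]
-0.0375 -0.088 [314.6 157. ] [203.7 375.9]
0 0 [325.5 193.6] [324.6 271.7]
0 -0.019 [325.5 187.1] [324.5 286.8]
0 -0.088 [325.4 162.4] [324.2 375.9]
0.0375 0 [336.2 199.6] [398.6 271.7]
0.0375 -0.019 [336.3 193. ] [405.3 286.8]
0.0375 -0.088 [336.6 168.1] [444.6 375.9]
```

View pics/s5.png

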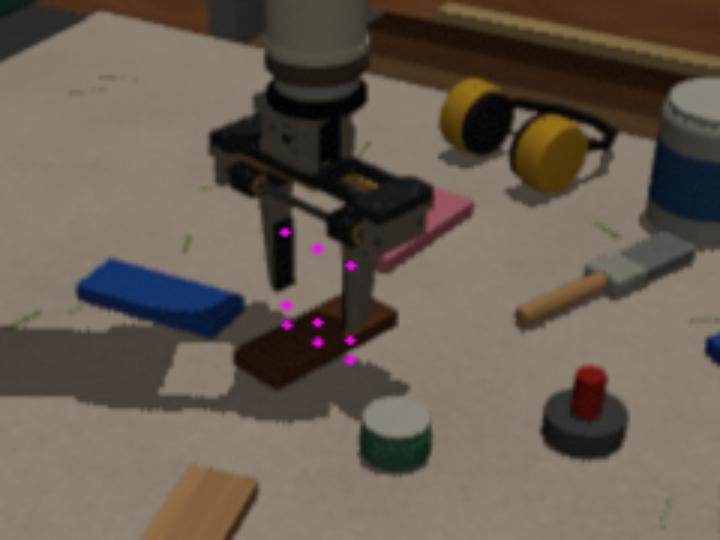

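View pics/t5.png

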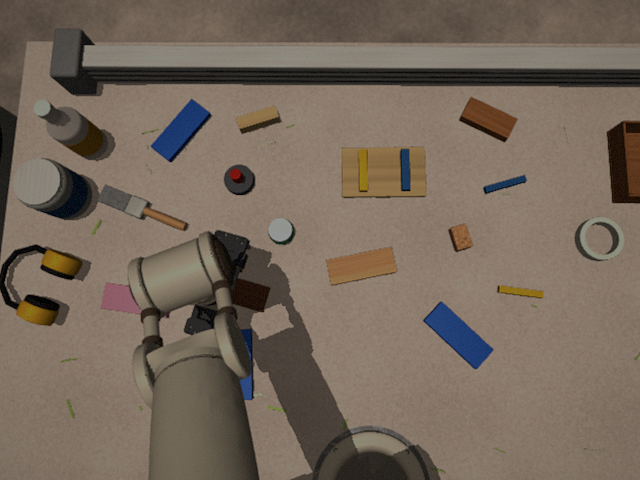

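Both the scene and wrist views put the fingertips about 30 mm above the reported TCP. That explains the jaws closing on air. I'll do a guarded descent straddling the board to find the true table height.

```bash
python3 - <<'E'
from mv import *
from h import *
p=[.3813,.2853]
f0=np.array(bot.current_contact_force())
z=.004;
bot.line_to([*p,-.014],max_speed=.06);z=-.014
while z>-.04:
    z-=.002
    bot.line_to([*p,z],max_speed=.03)
    f=np.array(bot.current_contact_force())-f0
    e=bot.current_ee_pos();print(round(z,3),round(e[2],4),f.round(1))
    if np.linalg.norm(f)>3: break
s=bot.read_camera("scene");cv2.imwrite("pics/s6.png",cv2.resize(s["pixels"][80:260,220:460],None,fx=3,fy=3))
print(bot.current_clock())
E
```

```text
-0.016 -0.016 [-0.4  0.  -0.2]
-0.018 -0.0181 [-1.   0.1 -0.6]
-0.02 -0.0201 [-0.3  0.7  0.6]
-0.022 -0.0222 [-0.9  0.5  0.3]
-0.024 -0.0242 [-0.2 -0.6 -0.3]
-0.026 -0.0262 [-1.   0.1 -0.7]
-0.028 -0.0282 [-1.5  0.  -1.1]
-0.03 -0.0301 [-0.1 -0.2 -0.6]
-0.032 -0.0322 [-1.   0.9 -0.7]
-0.034 -0.0334 [-2.4 -0.8  4.7]
21.2333
```

View pics/s6.png

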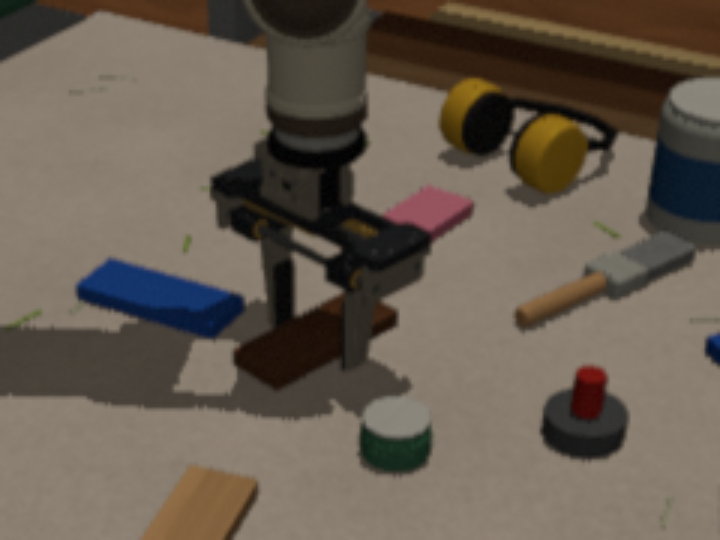

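The table contact is at reported z ≈ −0.033, so the true tip height is reported + 33 mm. I'll apply that offset everywhere and continue.

```bash
sed -i 's/zt,pre,N,hi=.16,close=0.0):/zt,pre,N,hi=.13,close=0.0):\n    zt=zt-ZO/; s/zt,post,hi=.2):/zt,post,hi=.16):\n    zt=zt-ZO/; s/^def rv/ZO=.033\ndef rv/' mv.py
python3 - <<'E'
from mv import *
from h import *
p=[.3813,.2853]
bot.line_to([*p,.0035-ZO],max_speed=.05)
bot.set_gripper(0,25);print("mm",bot.current_opening()*92)
bot.line_to([*p,.12],max_speed=.12);print("mm",bot.current_opening()*92,bot.current_contact_force())
w=bot.read_camera("wrist");cv2.imwrite("pics/w7.png",w["pixels"])
t=bot.read_camera("scene");cv2.imwrite("pics/s7.png",cv2.resize(t["pixels"][50:290,220:540],None,fx=2,fy=2))
E
```

```text
mm 53.60809119436552
mm 53.99154374947427 [-0.48755542  0.44830381 -0.26076175]
```

View pics/w7.png

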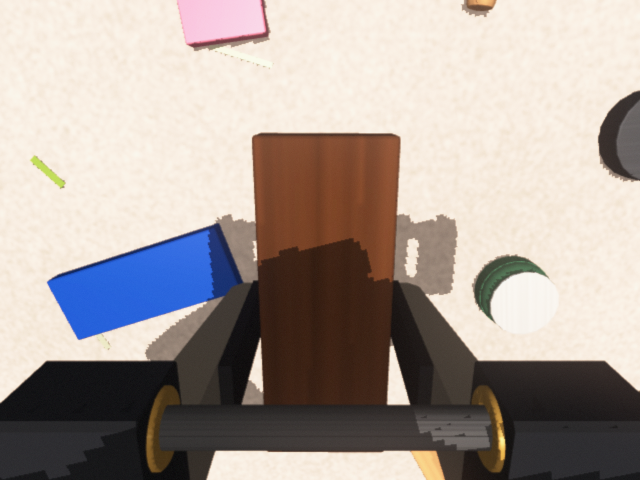

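View pics/s7.png

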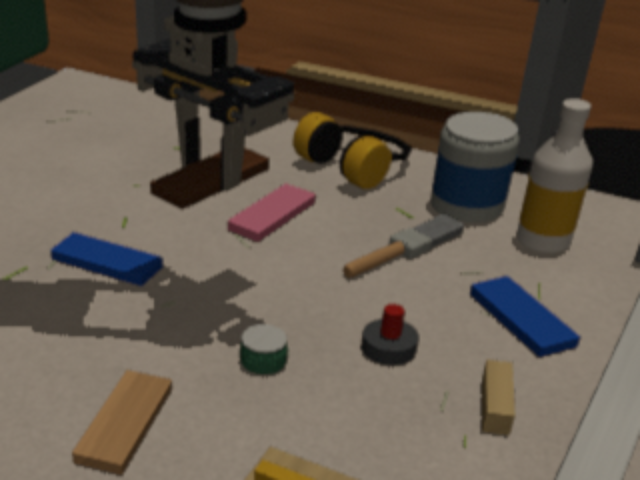

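```bash
python3 - <<'E'
from mv import *
from h import *
T=np.array(bot.current_ee_pos());M=Ro.from_rotvec(bot.current_tool_rot()).as_matrix()
w=bot.read_camera("wrist")
for dy in(-.07,.07):print(dy,proj(w,[T+M@[0,dy,-.0455]]).round(1),(M@[0,dy,0]).round(3))
place([.6428,-.0255],-1.552+np.pi/2,.0305,.815)
w=bot.read_camera("wrist");cv2.imwrite("pics/w8.png",w["pixels"])
E
```

```text
-0.07 [[324.2 136.5]] [ 0.018  0.068 -0.   ]
0.07 [[324.6 453.4]] [-0.018 -0.068  0.   ]
pre-release F [ 0.4  0.1 -1.8] [ 0.643  -0.0255 -0.0022]
t 29.5
```

View pics/w8.png

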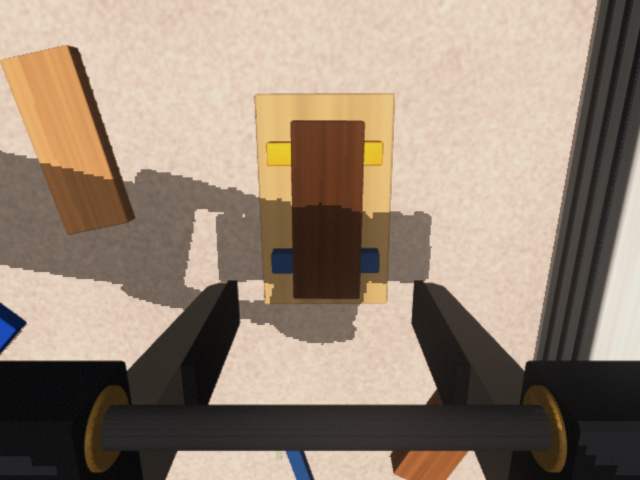

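Dark board is down and centred on the stand in the wrist view, spanning both bearers. Next, the sticks.

```bash
python3 - <<'E'
from mv import *
from h import *
pick([.6174,-.2844],-1.2456+np.pi/2,.004,.5,12)
t=bot.read_camera("top");cv2.imwrite("pics/t9.png",t["pixels"][80:320,220:600])
place([.6436,-.0702],-1.552,.0465,.5)
pick([.3888,-.3052],-1.6734+np.pi/2,.004,.5,12)
t=bot.read_camera("top");cv2.imwrite("pics/t10.png",cv2.resize(t["pixels"][80:320,220:600],None,fx=2,fy=2))
E
```

```text
closed mm 13.8 F [0.3 0.  1.2]
lifted mm 13.8 F [-0.1  0.   0.4] t 34.7
pre-release F [0.2 0.1 0.3] [ 0.6437 -0.0702  0.0136]
t 40.1
closed mm 13.5 F [0.6 0.2 1. ]
lifted mm 13.7 F [-1.1  0.3 -1.1] t 45.2
```

View pics/t10.png

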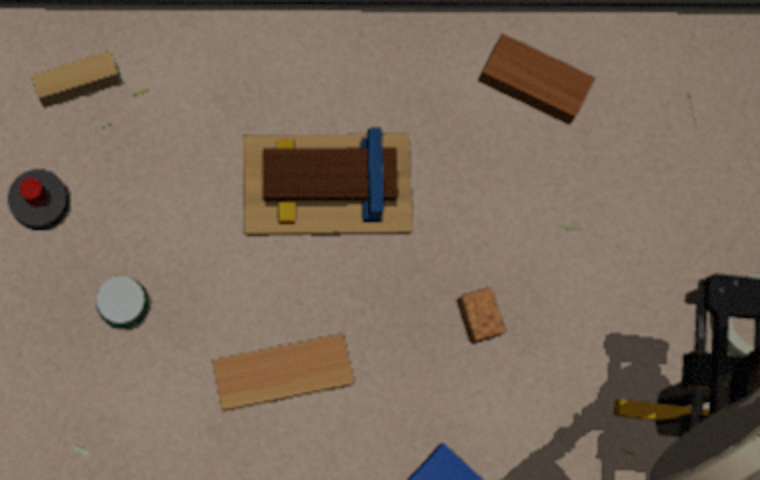

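The blue stick lies on the dark board over the blue bearer. I'll fit both numerically, then place the yellow stick.

```bash
cat > chk.py <<'E'
from workcell import bot
from h import *
def chk(items,tag):
    c=bot.read_camera("top");img=c["pixels"];hsv=cv2.cvtColor(img,cv2.COLOR_BGR2HSV)
    out=img.copy()
    D=dict(dark=((.6428,-.0255,-1.552),(.14,.054,.016),.026),pale=((.6428,-.0255,-1.552),(.14,.054,.016),.056),
     sb=((.6436,-.0705,.018),(.09,.014,.014),.042),sy=((.642,.0195,.018),(.09,.014,.014),.042))
    for n in items:
        p0,dim,z0=D[n]
        if n=="sb": m=cv2.inRange(hsv,(100,120,20),(125,255,255))
        elif n=="sy": m=cv2.inRange(hsv,(18,190,60),(32,255,255))
        elif n=="dark":
            m=cv2.inRange(hsv,(0,140,20),(16,255,100))
        else: m=grab(img,hullof(c,p0,dim,z0))
        roi=np.zeros(m.shape,np.uint8);g=.006 if n[0]=="s" else .03
        cv2.fillConvexPoly(roi,np.int32(hullof(c,p0,(dim[0]+g,dim[1]+g,dim[2]),z0)),1)
        m=((m>0)&(roi>0)).astype(np.uint8)
        if n in("dark","pale"):m=cv2.fillConvexPoly(np.zeros_like(m),cv2.convexHull(max(cv2.findContours(cv2.morphologyEx(m,cv2.MORPH_OPEN,np.ones((3,3))),0,2)[0],key=cv2.contourArea) if n=="pale" else cv2.findNonZero(cv2.morphologyEx(m,cv2.MORPH_OPEN,np.ones((3,3))))),1)
        p,e=fit(c,m,p0,dim,z0);print(n,p.round(4),"d",(1e3*(p-np.array(p0))).round(1),"err",round(e,3))
        cv2.polylines(out,[np.int32(np.round(hullof(c,p,dim,z0)*16))],True,(255,0,255),1,cv2.LINE_AA,4)
    cv2.imwrite(f"pics/{tag}.png",cv2.resize(np.hstack([img[130:220,320:450],out[130:220,320:450]]),None,fx=3,fy=3))
E
python3 -c "
from chk import *
chk(['dark','sb'],'c1')"
```

```text
dark [ 0.6442 -0.0248 -1.5581] d [ 1.4  0.7 -6.1] err 0.108
sb [ 0.6408 -0.0701 -0.0091] d [ -2.8   0.4 -27.1] err 0.244
```

View pics/c1.png

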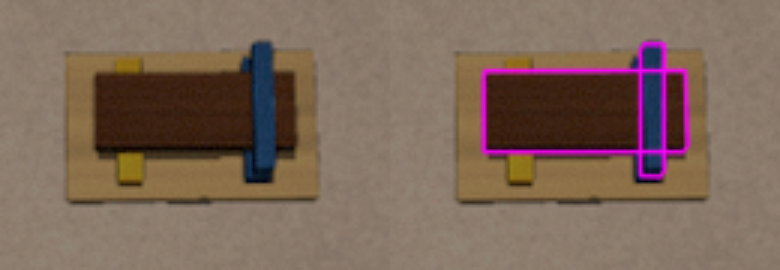

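Both are within about 3 mm. The stick fit is slightly contaminated because the bearer shows in the same colour.

```bash
python3 - <<'E'
from mv import *
from chk import *
place([.642,.0195],-1.552,.0465,.5)
pick([.4375,.021],-1.3565+np.pi/2,.004,.815,25)
bot.goto([.42,.25,.16],best([.42,.25,.16],0))
chk(["dark","sb","sy"],"c2")
w=bot.read_camera("wrist");cv2.imwrite("pics/w11.png",w["pixels"])
print(bot.current_clock(),bot.current_opening()*92)
E
```

```text
pre-release F [ 0.4  0.3 -0.2] [0.6421 0.0195 0.0135]
t 51.2
closed mm 53.6 F [-1.  -0.2  2.1]
lifted mm 54.0 F [-0.4 -0.5 -1. ] t 56.4
dark [ 0.6465 -0.0248 -1.5583] d [ 3.7  0.7 -6.3] err 0.108
sb [ 0.6402 -0.0696 -0.0108] d [ -3.4   0.9 -28.8] err 0.237
sy [0.6401 0.0189 0.0043] d [ -1.9  -0.6 -13.7] err 0.148
57.4417 53.82592011935266
```

View pics/c2.png

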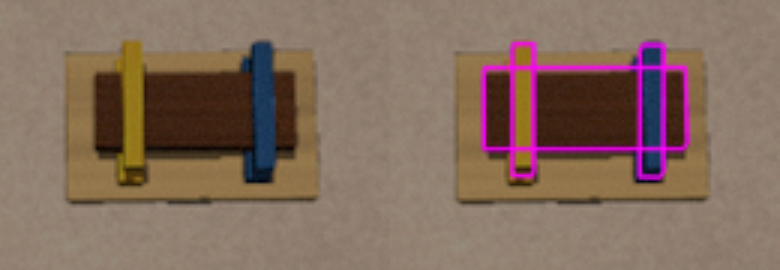

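View pics/w11.png

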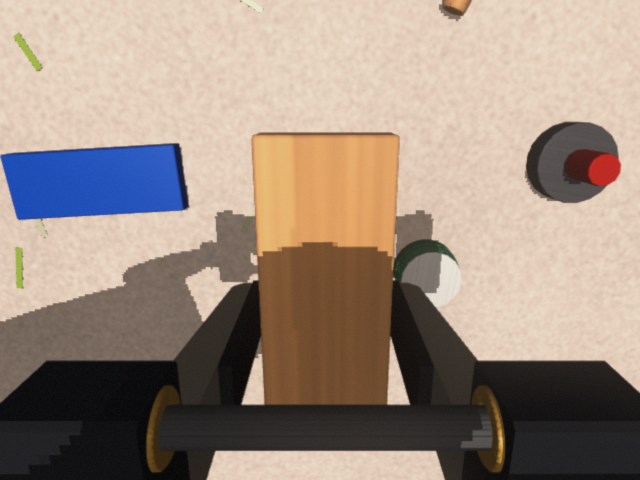

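```bash
python3 - <<'E'
from mv import *
from chk import *
place([.6428,-.0255],-1.552+np.pi/2,.0605,.815)
xy=[.6200,.2865]
bot.goto([*xy,.12],best([*xy,.12],0))
chk(["pale"],"c3")
w=bot.read_camera("wrist");cv2.imwrite("pics/w12.png",w["pixels"])
print(proj(w,[[*xy,.056],[*xy,.022]]).round(1),bot.current_clock())
s=bot.read_camera("scene");cv2.imwrite("pics/s12.png",cv2.resize(s["pixels"][180:400,240:500],None,fx=3,fy=2.7))
E
```

```text
pre-release F [ 0.   0.6 -1.2] [ 0.6428 -0.0255  0.0274]
t 62.8
pale [ 0.63   -0.033  -1.5583] d [-12.8  -7.5  -6.3] err 0.387
[[323.6 232.8]
 [323.8 219.5]] 64.1333
```

View pics/c3.png

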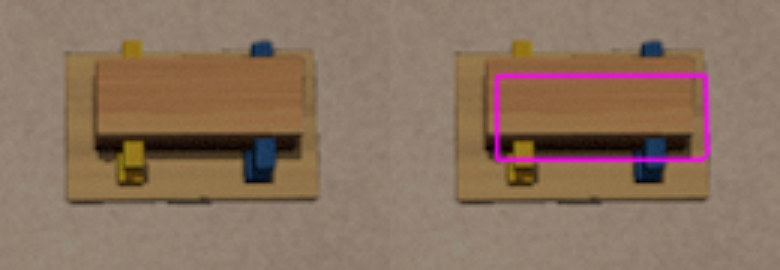

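View pics/w12.png

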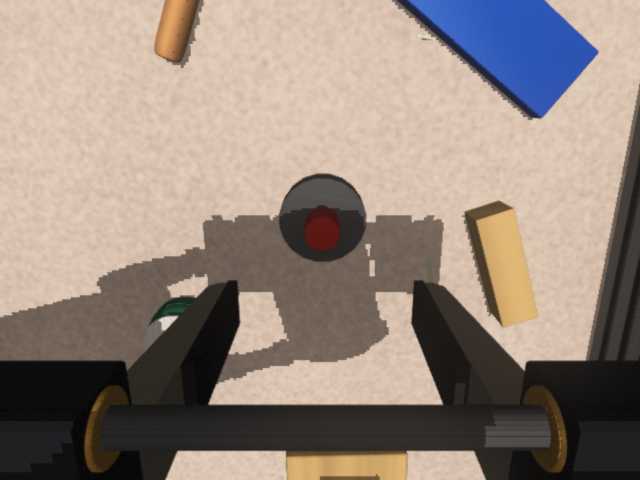

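View pics/s12.png

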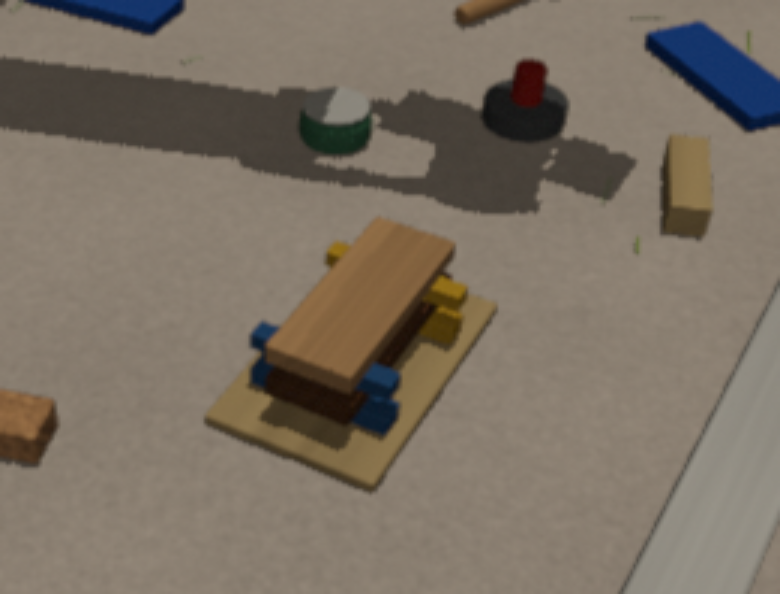

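The pale board sits on both sticks. The fit there failed because grabCut merged similar wood, so I'll check the centre from its visible edges. The predicted grip top at (324,233) matches the seen one at (323,230), so I'm picking up the weight.

```bash
python3 - <<'E'
from mv import *
from chk import *
t=bot.read_camera("top")
print("pale centre",unproj(t,(320+199.5/3-.5,130+97/3-.5),.072))
print("expected edges",[((q-[320,130])*3).round() for q in proj(t,corners((.6428,-.0255,-1.552),(.14,.054,.016),.056))[4:]])
pick([.6205,.2865],0,.027,.65,45)
s=bot.read_camera("scene");cv2.imwrite("pics/s13.png",s["pixels"])
E
```

```text
pale centre [ 0.64223517 -0.02449083  0.072     ]
expected edges [array([ 96., 134.]), array([95., 57.]), array([305., 133.]), array([302.,  56.])]
closed mm 23.0 F [-3.9  0.   3.4]
lifted mm 23.5 F [-0.3 -0.3 -4.4] t 68.1
```

View pics/s13.png

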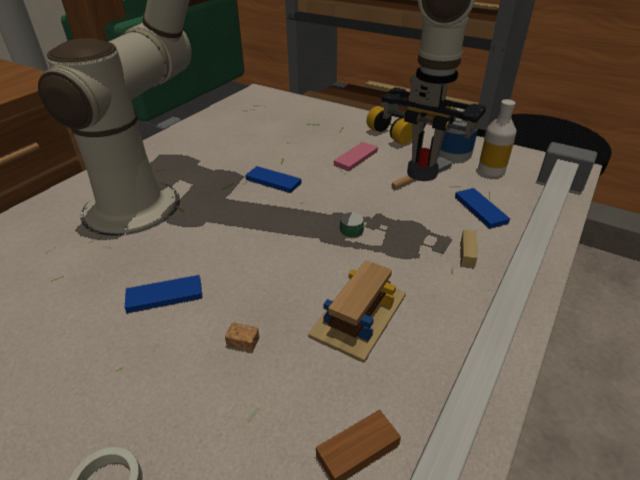

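The pale board's centre is within 1 mm of target, and the weight is held upright. Placing it.

```bash
python3 - <<'E'
from mv import *
from chk import *
place([.6425,-.025],0,.0998,.55)
bot.goto([.42,.25,.16],best([.42,.25,.16],0))
t=bot.read_camera("top");print("exp disc",((proj(t,[[.6425,-.025,.094]])-[320,130])*4).round())
cv2.imwrite("pics/t14.png",cv2.resize(t["pixels"][130:260,250:450],None,fx=4,fy=4))
s=bot.read_camera("scene");cv2.imwrite("pics/s14.png",cv2.resize(s["pixels"][180:400,240:500],None,fx=3,fy=2.7))
E
```

```text
pre-release F [ 0.  -0.2 -5. ] [ 0.6426 -0.025   0.0669]
t 72.8
exp disc [[270. 113.]]
```

View pics/t14.png

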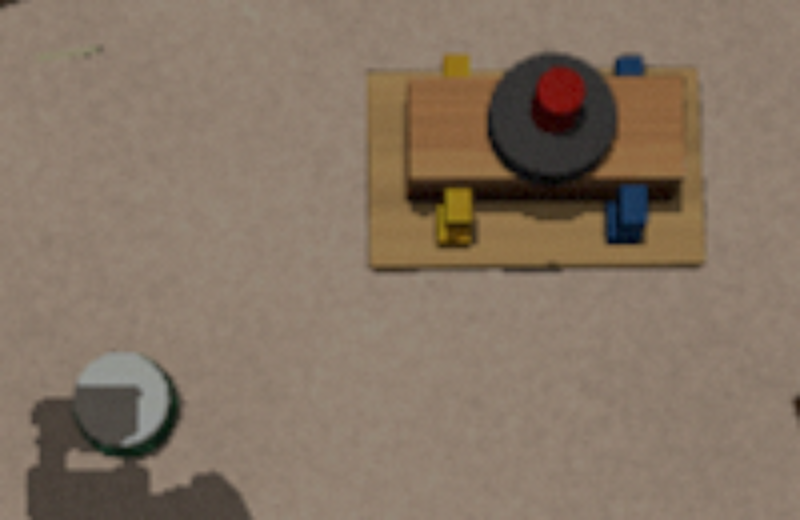

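View pics/s14.png

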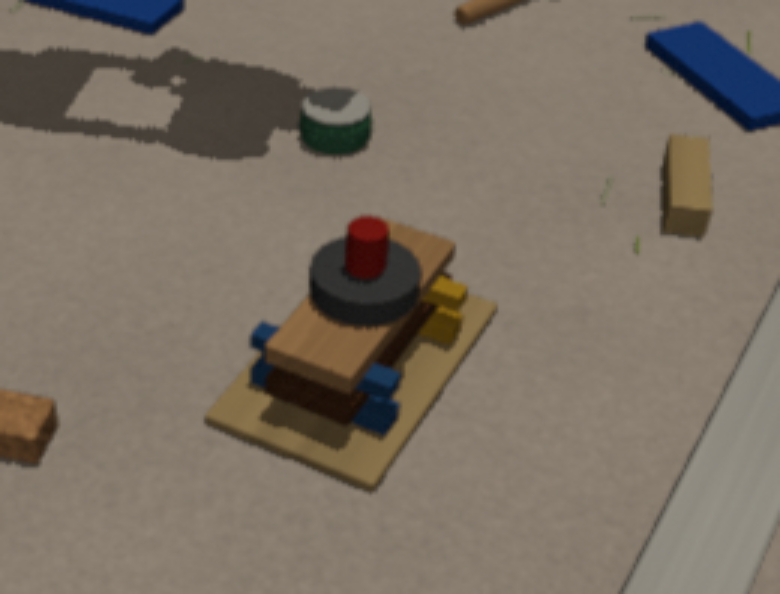

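The weight's disc centre is at crop (552,113), against (550,113) expected. The tin is at its original spot and the stack is level. Handing in.

```bash
python3 -c "
from workcell import bot
print(bot.current_clock(),bot.current_contact_force());bot.hold(.3);bot.job_done()"
```

```text
74.25 [ 0.0131222  -0.02278242  0.10340732]
the job is handed in; nothing more can be done
```

The stack is built in the order you gave: dark board, blue and yellow sticks, pale board, weight. I handed it in at about 74.5 s of the 141 s allowed; no verdict is reported.

**Final checks**
- **Weight:** it sits within about 1 mm of the expected position on the pale board.
- **Pale board:** its centre is within about 1 mm of the target.
- **Dark board and sticks:** they measure within about 4 mm and 0.03 rad of their targets.
- **Stack and tin:** everything looks level, the gripper is clear, and the green wax tin is where it started.

**What failed or disagreed**
- **First grasp:** the jaws closed on air, because the real fingertips were about 33 mm above the reported TCP. I found this from the camera views and a light touch on the table (about 5 N), then corrected for it in every later move. Nothing was disturbed.
- **Pale board fit:** the automatic outline fit failed because the board and stand are similar in colour. I used the board's visible edges in the top view instead.
- **Stick fits:** these were slightly biased, because each stick and its bearer are the same colour.

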